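Press the badge onto the paint tin lid

ROBOT

A 6-joint arm with a two-finger parallel gripper is mounted at the origin on the work surface. World frame = base frame: x ahead of the robot, y to its left, z up, the work surface at z = 0. Lengths are in m, angles in rad, forces in N, time in s.
With the tool pointing down it reaches from about 0.275 to 0.75 m from the base axis. Payload 10.2 kg.
Tool frame: the origin (TCP) lies midway between the tips of the shut fingers; the grasp point (between the pads) lies 19 mm behind it (env.hold_point_z is the distance from the TCP to the grasp point, in m); x points along the fingers, z is the direction in which the jaws open and shut, and the axes are right-handed (so a half turn about x gives the same grasp; the last joint's range is limited). The gripper opens to 85 mm and grips with 20 to 120 N. Pads are 22 mm wide; open, the fingers measure 114 mm over their backs; the gripper's body (76 mm by 85 mm) begins 54 mm behind the grasp point. The pads swing forward as they close: fully open they stand 13 mm farther back than shut.
Start: joints at [0.98, 0.313, 1.498, -0, 1.331, -0.223], TCP at [0.189, 0.49, 0.231] pointing down, gripper open.
Joint ranges: [-2.94, 2.94], [-0.97, 2.17], [0.19, 2.56], [-1.23, 4.37], [0.02, 3.11], [-2.88, 2.88]. Speed limits (rad/s): [2.39, 2.39, 3.01, 3.14, 3.14, 3.14].

INTERFACE

Orientations are given as a unit quaternion [x, y, z, w].
In Python, from bench import env, kinematics, monitor, eyes, job gives the robot as it stands. The module is installed in compiled form; this text tells all that it offers. Calls block until the motion is done:
- env.reach(position, orientation): joint-space move of the TCP to a pose.
- env.movel(position, velocity=0.15, frame=None, guard=None): straight line of the TCP; frame=None keeps the orientation; velocity is the mean speed in m/s. With guard (N) it stops when the force on the tool has changed by that much, and returns True; else False.
- env.set_joints(angles): joint-space move.
- env.release() and env.close_gripper(effort=None): open the fingers fully, or close them until they stop; effort is the grip in N (None keeps the last).
- env.hold(seconds).
- kinematics.ik(position, orientation): joint angles nearest the present ones, or None.
- monitor.sense(): the state.
- eyes.grab_frame(name): name is "scene" or "top" or "wrist"; returns a dict with "frame" (400x640x3 uint8, red, green, blue), "mtx" (3x3 intrinsics, pixels), "view" (4x4, takes a point from world to camera coordinates). Camera axes: x right, y down, z forward; pixel columns grow to the right and rows downward; lengths in m; the calibration is good to about 2 mm. A picture is of the moment at which its call begins. There is no depth.
A pose or a line that the arm cannot do raises env.MotionError and nothing moves.
- job.hand_in(): hands the job in, once; it reports no verdict.
The state is a dict: "clock": time; "joints": joint angles; "qvel": joint speeds; "joint_efforts": joint torques, N m; "position": TCP position; "ee_rot": TCP orientation; "contact_force": force on the tool from outside, world axes, zero at the start; "ft_torque": the same for the moment, N m; "finger_gap": opening from 0.0 (shut) to 1.0 (fully open).
Only numpy, scipy, OpenCV 4.12 (cv2) and the standard library are available. Lean on these libraries where they do the work, as an engineer would, in place of code of your own. Each camera call takes 0.05 s, during which the arm holds its last target.

TASK

A round badge lies on the lid of the closed paint tin in the bench press's sliding carriage, ready to be glued down: slide the carriage until the badge is centred under the press's foot, and turn the carriage's clamp knob clockwise until it is tight, so that nothing can shift. Only then pull the lever down until it is level and no further, so that the sprung foot squeezes the badge onto the lid, and finish while still holding the lever level for the glue to take. Do not touch the badge, and leave the spare things on the bench alone.

Things in the scene. Friction and masses are not known exactly. Their poses are not given: they have to be found in the camera images.
- press: The bench press with its carriage track: a grey C-frame casting 235 mm high, open to the front, column behind, head 64 mm wide from 130 to 235 mm above the table, its front face 45 mm before the ram. Fixed. Origin on the ram's axis at table level; x from the front to the column (away from the robot), y to the left along the track, z up.
- ram_axis (a point): Point fixed on the vertical axis of the press's ram and foot, 81 mm above the table: where the underside of the foot is while the lever is up. Axes as press. The foot is a disc 40 mm across. From above, the ram is the square steel bar, 25 mm wide, standing out of the top of the head to 282 mm.
- badge_center (a point): Centre of the round badge, steel with a white face, 28 mm across, 4 mm thick, 20 g. It lies loose on the lid of the tin in the carriage's nest, on the right-hand half of the lid, its underside 68 mm above the table, and rides along when the carriage is moved smoothly.
- carriage (a joint): Travel in m of the aluminium carriage along its track: 0 at the left end stop, where it was loaded and starts, growing as it slides right (along -y of the press) to 0.19 at the right end. With the clamp loose it slides with about 2 N of friction and stays where it is left. It is moved by its clamp knob or by pushing its body.
- clamp_grip (a point): Grip point of the black clamp knob on the left-hand end block of the carriage, on the knob's vertical axis, 87 mm above the table. The knob is an upright wing 50 mm long and 14 mm thick, from 66 to 98 mm above the table, on a hub 38 mm across; the block's top is at 58 mm. The point's x axis runs along the wing, at joint value 0 parallel to x of the press.
- clamp (a joint): Angle in rad of the clamp knob: 0 loose at its stop, growing as it is turned clockwise seen from above. Its screw begins to bite on the rail at about 0.7 and it is tight from 1.1 on; end stop at 1.4. It takes 0.1 N m at first, up to 0.2 N m when tight, and stays where it is left.
- lever_ball (a point): Centre of the black ball, 36 mm in diameter, at the end of the press's lever. The lever, a steel bar 13 mm thick, swings in an upright plane on the right-hand side of the press. It points forward (to -x of the press) and at rest 35 degrees up, the ball's centre 300 mm above the table; with the lever level it is at 185 mm.
- lever_axle (a point): Point fixed on the lever's axle, in the plane of lever and ball: 185 mm above the table, 42.5 mm behind and 72 mm to the right of the ram's axis. The ball's centre swings about it on a radius of 200 mm. Axes as press.
- lever (a joint): Angle in rad by which the lever is pulled down: 0 at rest (35 degrees above level), 0.61 level, hard stop 0.91. A spring lifts it when let go. The ram sinks 30 mm per rad; the foot meets the badge at about 0.3, from where a spring above the foot adds 2.5 N per mm of ram travel. Holding it level takes about 10 N at the ball.
- tin: The closed black paint tin in the nest of the carriage, 130 mm long (its y axis, along the track), 76 mm wide, 20 mm high; origin at the centre of its underside, 48 mm above the table.
- spare_tin: Bystander: another closed black tin of the same size (130 x 76 x 20 mm), loose on the table to the left; origin at the centre of its underside.
- badge_tub: Bystander: clear open tub with spare badges, 84 mm across, 50 mm high, loose on the table to the right; origin at the centre of its underside.
- dust_brush: Bystander: small dusting brush, 170 mm long along its x axis, lying loose on the table at the near right; origin at the middle of its underside.
There are look-alikes about, which are no part of the job. What is shaped like the tin but red or turquoise is not meant.

How it is judged:
By the outcome, as a careful person would: the job done as asked, in the order asked, and still so for the second after the job is handed in, while the arm keeps its last pose, push and grip.
It also fails if it takes over 54 s, if anything falls off the work surface, if the arm or the gripper's body presses on something with over 40 N, if the wrist force passes 120 N, or if a joint passes its speed limit or range.

## Working session

There is one attempt and no reset: what is moved stays moved. The work goes in short steps, each a Python script; the robot and the scene stay as the last script left them, time stands still between calls to the robot, and variables do not carry over. Pictures are saved under pics/ and viewed, and the job is handed in when it is done.

```bash
mkdir -p pics
cat > h.py <<'E'
import numpy as np, cv2
from bench import env, kinematics, monitor, eyes, job
from scipy.spatial.transform import Rotation as R
def snap(cam,name):
    d=eyes.grab_frame(cam); cv2.imwrite(f'pics/{name}.png',d['frame'][:,:,::-1]); np.savez(f'pics/{name}.npz',mtx=d['mtx'],view=d['view']); return d
def load(name):
    z=np.load(f'pics/{name}.npz'); return z['mtx'],z['view']
def ray(name,uv):
    K,V=load(name); Rm=V[:3,:3];t=V[:3,3]
    c=-Rm.T@t; d=Rm.T@np.linalg.solve(K,[uv[0],uv[1],1]); return c,d/np.linalg.norm(d)
def atz(name,uv,z):
    c,d=ray(name,uv); return c+d*(z-c[2])/d[2]
def tri(obs):
    A=np.zeros((3,3));b=np.zeros(3);rs=[ray(*o) for o in obs]
    for c,d in rs:
        P=np.eye(3)-np.outer(d,d);A+=P;b+=P@c
    p=np.linalg.solve(A,b); return p,[np.linalg.norm((np.eye(3)-np.outer(d,d))@(p-c)) for c,d in rs]
def proj(name,p):
    K,V=load(name); q=K@(V[:3,:3]@np.asarray(p)+V[:3,3]); return q[:2]/q[2]
def crop(name,x0,y0,x1,y1,s,out):
    im=cv2.imread(f'pics/{name}.png')[y0:y1,x0:x1]; cv2.imwrite(f'pics/{out}.png',cv2.resize(im,None,fx=s,fy=s,interpolation=cv2.INTER_CUBIC))
E
python3 - <<'E'
from h import *
for c in ['scene','top','wrist']:
    snap(c,c+'0')
s=monitor.sense(); print(s)
for c in ['scene0','top0']:
    K,V=load(c); print(K[0,0], -V[:3,:3].T@V[:3,3], V[:3,:3])
print(R.from_quat(s['ee_rot']).as_matrix(), env.hold_point_z)
E
```

```text
{'clock': 0.15, 'joints': array([ 9.79578556e-01,  3.13323815e-01,  1.49823998e+00, -4.58337025e-06,
        1.33101533e+00, -2.23408441e-01]), 'qvel': array([-8.55104654e-04, -2.60124354e-03, -7.25772318e-04, -6.13053397e-04,
        1.50307250e-03,  7.19782463e-05]), 'joint_efforts': array([ 1.26150884e-03, -4.12370181e+01, -2.59798604e+01, -2.11506290e-04,
        3.27653201e-03,  4.54204235e-05]), 'position': array([0.1886833 , 0.48971834, 0.23087385]), 'ee_rot': array([-0.40026416,  0.58332673,  0.40000374,  0.58267962]), 'contact_force': array([ 0.19681545, -0.0995886 ,  0.73671258]), 'ft_torque': array([0.01579922, 0.03568059, 0.00677694]), 'finger_gap': 0.9985994454233249}
461.0361504519372 [ 1.75880037 -0.66867915  1.02370047] [[ 0.466404    0.88452057 -0.0095219 ]
 [ 0.46575701 -0.25471468 -0.84746141]
 [-0.75202242  0.3908245  -0.5307716 ]]
494.3616922924372 [ 0.36900578 -0.02741486  1.41124722] [[ 0.00735683 -0.99968794  0.02387267]
 [-0.9833608  -0.01156601 -0.18129467]
 [ 0.18151421 -0.02214169 -0.98313902]]
[[-5.46135334e-04 -9.33117622e-01  3.59570863e-01]
 [-8.21511551e-04  3.59571214e-01  9.33117285e-01]
 [-9.99999513e-01  2.14216703e-04 -9.62941450e-04]] 0.0187
```

View pics/scene0.png

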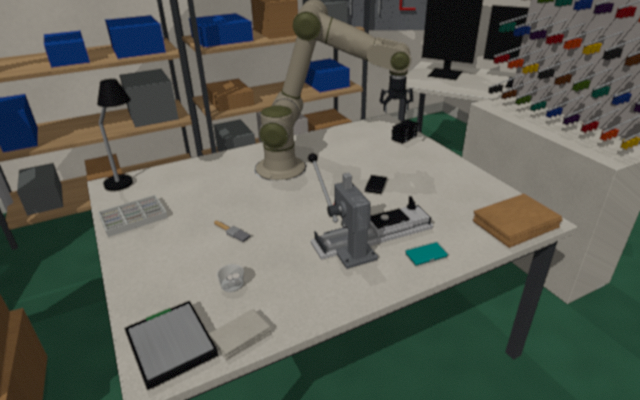

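View pics/top0.png

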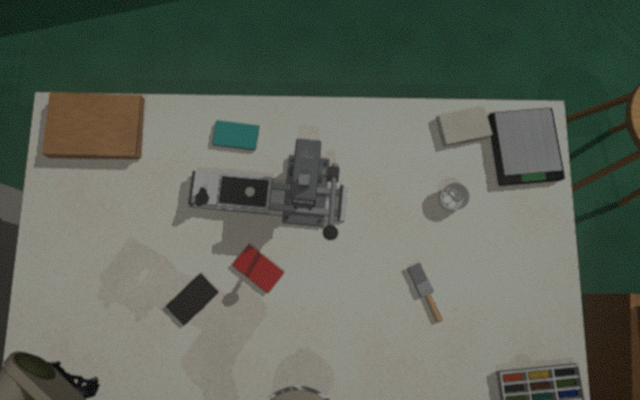

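View pics/wrist0.png

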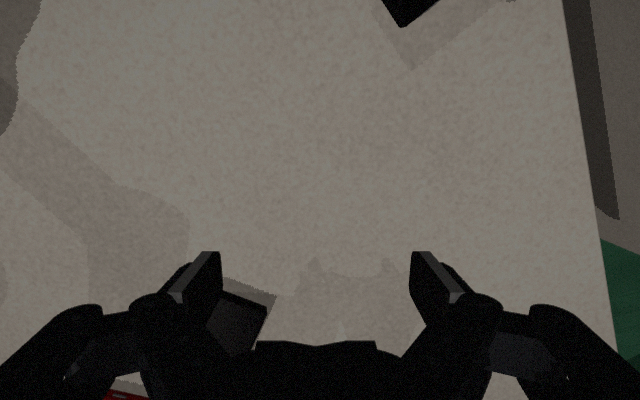

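Run:
```python
from h import *
crop('top0',180,125,360,255,4.4,'top0c')
crop('scene0',295,140,455,280,4.2,'scene0c')
```

```text
(no output)
```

View pics/top0c.png

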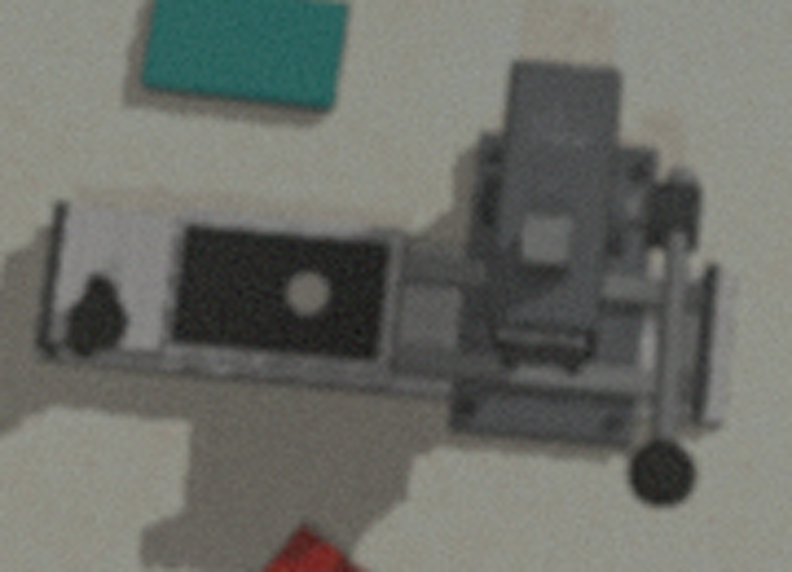

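View pics/scene0c.png

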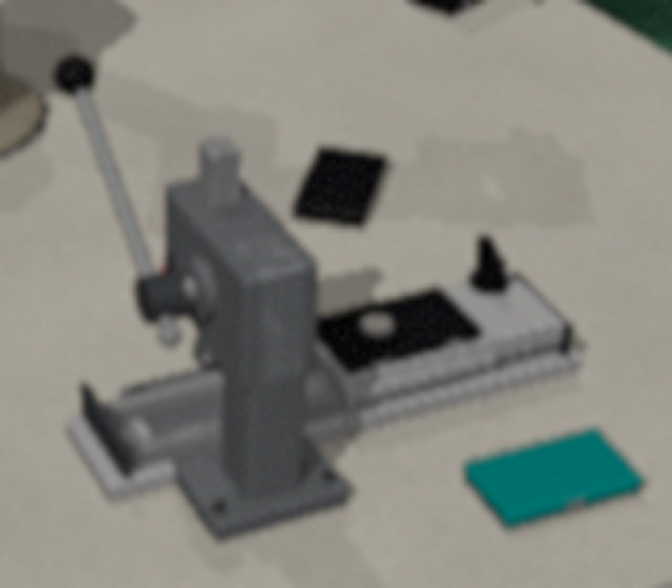

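The top crop shows the ram bar's top at about (304,180), the badge at (250,192), the ball at (330,232) and the knob at about (201.5,196). In the scene view the ball is at (312.6,157.6) and the badge at (385,217).

Run:
```python
from h import *
t=lambda x,y:(180+x/4.4-0.4,125+y/4.4-0.4)
s=lambda x,y:(295+x/4.2-0.4,140+y/4.2-0.4)
for n,a,b in [('ram',t(547,240),s(220,152)),('badge',t(308,293),s(377,321)),('ball',t(662,472),s(74,74)),('knobtop',t(98,312),s(486,246))]:
    p,r=tri([('top0',a),('scene0',b)]); print(n,p.round(4),np.round(r,4))
print('ram@.282',atz('top0',t(547,240),.282),atz('scene0',s(220,152),.282))
print('badge@.072',atz('top0',t(308,293),.072),atz('scene0',s(377,321),.072))
print('ball@.3',atz('top0',t(662,472),.3),atz('scene0',s(74,74),.3))
# track direction: tin edges at z .068
for q in [(188,226),(388,240),(175,345),(380,358)]: print('tin',atz('top0',t(*q),.068))
```

```text
ram [ 0.6331 -0.013   0.2775] [0.0011 0.0011]
badge [0.6443 0.1383 0.0749] [0.0011 0.0011]
ball [ 0.5056 -0.0746  0.3028] [0.0003 0.0003]
knobtop [0.6257 0.2629 0.1021] [0.0018 0.0018]
ram@.282 [ 0.63154202 -0.01402026  0.282     ] [ 0.64009707 -0.01591289  0.282     ]
badge@.072 [0.64437409 0.13768547 0.072     ] [0.6411856  0.14182896 0.072     ]
ball@.3 [ 0.50579285 -0.07496291  0.3       ] [ 0.50074431 -0.07202146  0.3       ]
tin [0.68743213 0.21511296 0.068     ]
tin [0.67999766 0.08892811 0.068     ]
tin [0.61101742 0.21990408 0.068     ]
tin [0.60425011 0.09190771 0.068     ]
```

```bash
cat >> h.py <<'E'
YAW=-0.055   # press yaw
def down(a):  # tool x down, tool z (jaw) at world heading a
    z=np.array([np.cos(a),np.sin(a),0]);x=np.array([0,0,-1.]);y=np.cross(z,x)
    return R.from_matrix(np.column_stack([x,y,z])).as_quat()
E
python3 - <<'E'
from h import *
s=monitor.sense(); T=R.from_quat(s['ee_rot']).as_matrix()
K,V=load('wrist0'); c=-V[:3,:3].T@V[:3,3]
print('cam in tool',T.T@(c-s['position']),'\n',(T.T@V[:3,:3].T).round(3),K[0,0])
for flip in [0,np.pi]:
    for turn in [0,-.4,-.8,-1.25,-1.4]:
        for p in [(.626,.263),(.618,.112)]:
            q=kinematics.ik([*p,.07],down(np.pi/2+YAW+flip+turn)); print(flip,turn,p,None if q is None else q.round(2))
for p in [(.5056,-.0746,.285),(.467,-.072,.17)]:
    for flip in [0,np.pi]:
        q=kinematics.ik(p,down(np.pi/2+YAW+flip)); print(p,None if q is None else q.round(2))
E
```

```text
cam in tool [-0.14338181  0.0662496   0.00086481] 
 [[ 0.001 -0.261  0.965]
 [-0.001 -0.965 -0.261]
 [ 1.    -0.001 -0.001]] 313.04649804849186
0 0 (0.626, 0.263) [ 0.23  0.8   1.15 -0.    1.19 -1.29]
0 0 (0.618, 0.112) [-0.01  0.69  1.35 -0.    1.1  -1.52]
0 -0.4 (0.626, 0.263) [ 0.23  0.8   1.15 -0.    1.19 -0.89]
0 -0.4 (0.618, 0.112) [-0.01  0.69  1.35 -0.    1.1  -1.12]
0 -0.8 (0.626, 0.263) [ 0.23  0.8   1.15 -0.    1.19 -0.49]
0 -0.8 (0.618, 0.112) [-0.01  0.69  1.35 -0.    1.1  -0.72]
0 -1.25 (0.626, 0.263) [ 0.23  0.8   1.15 -0.    1.19 -0.04]
0 -1.25 (0.618, 0.112) [-0.01  0.69  1.35 -0.    1.1  -0.27]
0 -1.4 (0.626, 0.263) [ 0.23  0.8   1.15 -0.    1.19  0.11]
0 -1.4 (0.618, 0.112) [-0.01  0.69  1.35 -0.    1.1  -0.12]
3.141592653589793 0 (0.626, 0.263) [ 0.23  0.8   1.15 -0.    1.19  1.85]
3.141592653589793 0 (0.618, 0.112) [-0.01  0.69  1.35 -0.    1.1   1.62]
3.141592653589793 -0.4 (0.626, 0.263) [ 0.23  0.8   1.15 -0.    1.19  2.25]
3.141592653589793 -0.4 (0.618, 0.112) [-0.01  0.69  1.35 -0.    1.1   2.02]
3.141592653589793 -0.8 (0.626, 0.263) [ 0.23  0.8   1.15 -0.    1.19  2.65]
3.141592653589793 -0.8 (0.618, 0.112) [-0.01  0.69  1.35 -0.    1.1   2.42]
3.141592653589793 -1.25 (0.626, 0.263) None
3.141592653589793 -1.25 (0.618, 0.112) [-0.01  0.69  1.35 -0.    1.1   2.87]
3.141592653589793 -1.4 (0.626, 0.263) None
3.141592653589793 -1.4 (0.618, 0.112) None
(0.5056, -0.0746, 0.285) [-0.38  0.25  1.44 -0.    1.45 -1.89]
(0.5056, -0.0746, 0.285) [-0.38  0.25  1.44 -0.    1.45  1.25]
(0.467, -0.072, 0.17) [-0.4   0.26  1.74 -0.    1.14 -1.92]
(0.467, -0.072, 0.17) [-0.4   0.26  1.74 -0.    1.14  1.22]
```

Run:
```python
from h import *
o=down(np.pi/2+YAW)
env.reach([.58,.20,.28],o); snap('wrist','w1')
env.reach([.56,.09,.40],o); snap('wrist','w2')
env.reach([.56,.0,.42],o); snap('wrist','w3')
print(monitor.sense()['clock'])
```

```text
3.2417
```

View pics/w1.png

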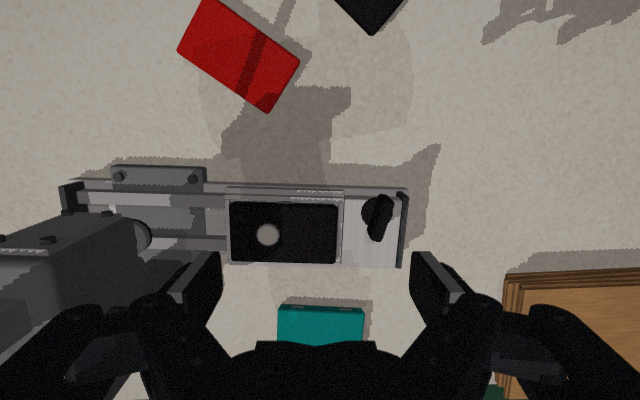

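View pics/w2.png

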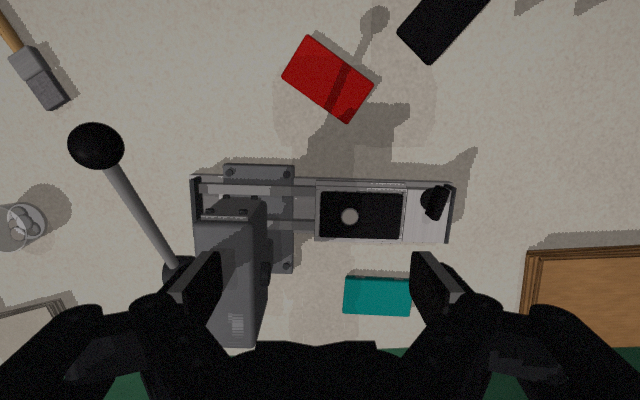

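View pics/w3.png

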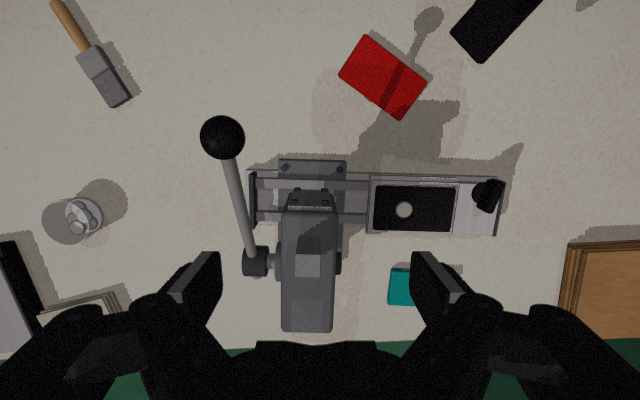

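Run:
```python
from h import *
crop('w1',220,170,420,280,4,'w1c')
crop('w2',180,110,480,300,2.6,'w2c')
crop('w3',190,100,520,345,2.4,'w3c')
```

```text
(no output)
```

View pics/w1c.png

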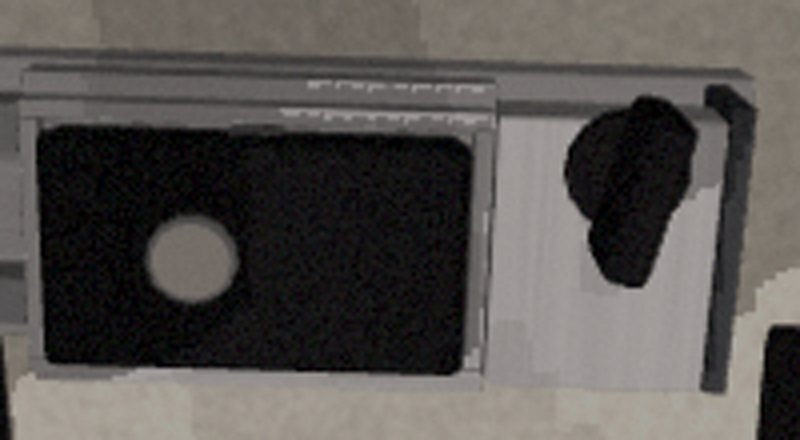

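View pics/w2c.png

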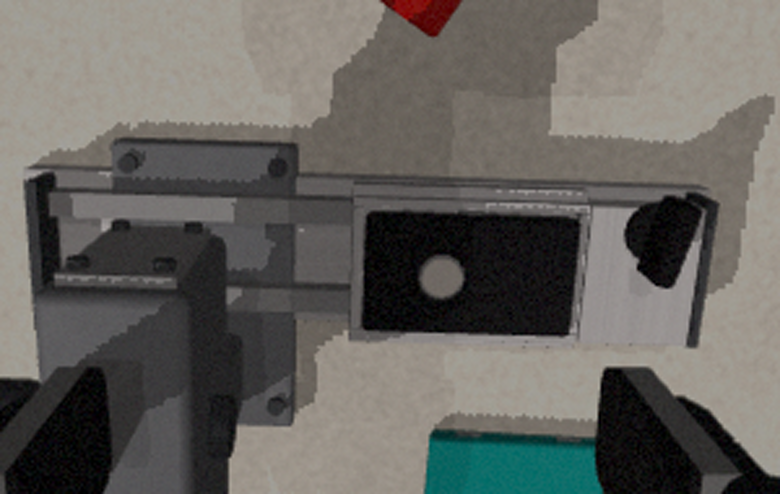

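View pics/w3c.png

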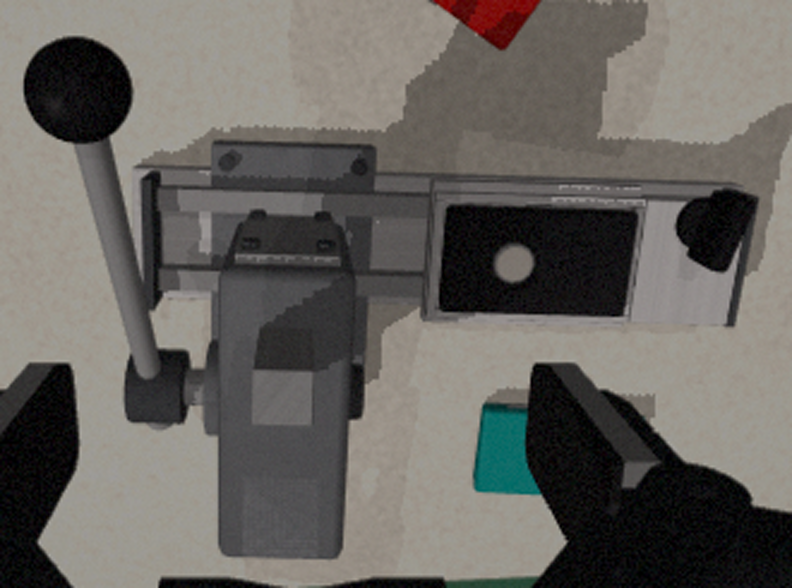

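Run:
```python
from h import *
ims=[]
for n,(x,y,w,h) in {'w1':(355,185,60,65),'w3':(465,170,50,50)}.items():
    im=cv2.imread(f'pics/{n}.png')[y:y+h,x:x+w].astype(float)
    im=np.clip((im-5)*5,0,255).astype(np.uint8); im=cv2.GaussianBlur(im,(3,3),0)
    ims.append(cv2.resize(im,(400*w//h if False else int(w*400/h),400),interpolation=cv2.INTER_CUBIC))
cv2.imwrite('pics/knob.png',np.hstack(ims)); print([i.shape for i in ims])
```

```text
[(400, 369, 3), (400, 400, 3)]
```

View pics/knob.png

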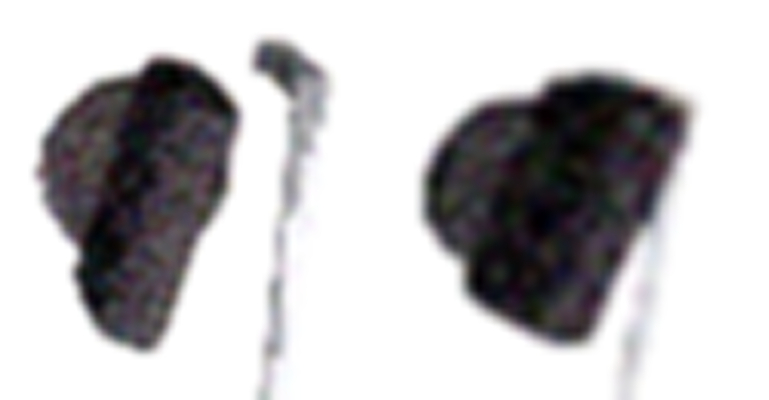

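Run:
```python
from h import *
k1=lambda x,y:(355+x/6.154-.4,185+y/6.154-.4)
k3=lambda x,y:(465+(x-369)/8-.4,170+y/8-.4)
for nm,L in (('w1',[k1(180,72),k1(237,115),k1(155,348),k1(98,320)]),):
    P=np.array([atz(nm,q,.098) for q in L]); print(P.round(4),P.mean(0))
    d=(P[0]+P[1]-P[2]-P[3])/2; print('len',np.linalg.norm(d),'angle vs world x',np.arctan2(d[1],d[0]))
P3=[atz('w3',k3(690,105),.098),atz('w3',k3(585,342),.098)]; print(np.round(P3,4), np.arctan2(*(P3[0]-P3[1])[[1,0]]))
t=lambda x,y:(180+x/4.4-0.4,125+y/4.4-0.4)
c1=lambda x,y:(220+x/4-.4,170+y/4-.4)
c2=lambda x,y:(180+x/2.6-.4,110+y/2.6-.4)
c3=lambda x,y:(190+x/2.4-.4,100+y/2.4-.4)
print('badge',tri([('w1',c1(191.5,258.5)),('w2',c2(442,276)),('w3',c3(513.5,263)),('top0',t(308,293))]))
for n,q in (('w1',c1(191.5,258.5)),('w2',c2(442,276)),('w3',c3(513.5,263))): print(atz(n,q,.072))
print('ram',tri([('w3',c3(282.5,397)),('top0',t(547,240))]), atz('w3',c3(282.5,397),.282))
print('ball',tri([('w3',c3(78,90)),('top0',t(662,472)),('scene0',(312.6-.4,157.2))]), atz('w3',c3(78,90),.3))
# tin edges w1
for q in [(40,127),(470,140),(465,372),(48,362)]: print('tin',atz('w1',c1(*q),.068))
# head edges in w3 at z .235
for q in [(220,262),(353,270),(220,553),(340,557)]: print('head',atz('w3',c3(*q),.235))
```

```text
[[0.5974 0.2739 0.098 ]
 [0.6057 0.2839 0.098 ]
 [0.6487 0.2695 0.098 ]
 [0.6427 0.2592 0.098 ]] [0.62363109 0.27161799 0.098     ]
len 0.046406428242585236 angle vs world x 2.8232755191996994
[[0.6024 0.2847 0.098 ]
 [0.6482 0.2691 0.098 ]] 2.8131862804071615
badge (array([0.64432082, 0.14001395, 0.06909662]), [np.float64(0.00012384604090067124), np.float64(0.0010857790383473564), np.float64(0.0009097800032728239), np.float64(0.0020723526624267853)])
[0.64319681 0.1406651  0.072     ]
[0.64290315 0.14069843 0.072     ]
[0.64335287 0.14014157 0.072     ]
ram (array([ 0.6328141 , -0.01260399,  0.27818814]), [np.float64(0.001420579386227379), np.float64(0.0014205793862273996)]) [ 0.63136725 -0.01102768  0.282     ]
ball (array([ 0.50468221, -0.0736386 ,  0.30192179]), [np.float64(0.0016141242550893557), np.float64(0.0015104155123803913), np.float64(0.0004319144449364313)]) [ 0.50413843 -0.07264107  0.3       ]
tin [0.60131785 0.0994257  0.068     ]
tin [0.61220479 0.22529304 0.068     ]
tin [0.68659549 0.2209902  0.068     ]
tin [0.67614864 0.0924031  0.068     ]
head [ 0.58597882 -0.03770951  0.235     ]
head [0.5931477  0.02230985 0.235     ]
head [ 0.73855663 -0.05063041  0.235     ]
head [0.7443289 0.009871  0.235    ]
```

```bash
sed -i 's/^YAW=.*/YAW=-0.081/' h.py
python3 - <<'E'
from h import *
a=np.pi/2-.32; o=down(a); p=[.6235,.2718]
env.reach([*p,.20],o)
print(env.movel([*p,.071],.1,guard=8))
print(monitor.sense()['position'],monitor.sense()['contact_force'])
snap('wrist','g0')
env.close_gripper(40); s=monitor.sense(); print(s['clock'],s['finger_gap'],s['contact_force'],s['ft_torque'],s['position'])
snap('wrist','g1'); snap('scene','g1s')
E
```

```text
False
[0.62382261 0.27190279 0.07170748] [ 0.07550794  0.15841791 -0.44458311]
6.7167 0.15777635730488437 [0.184973   0.73503352 0.32751428] [ 0.00063625 -0.05530008 -0.01458068] [0.62365285 0.27186926 0.0711924 ]
```

View pics/g1.png

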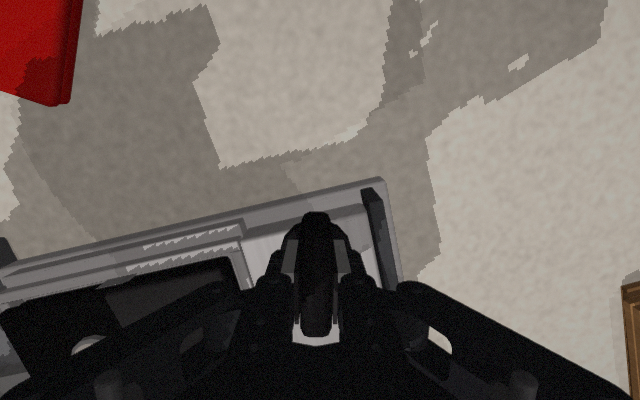

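View pics/g1s.png

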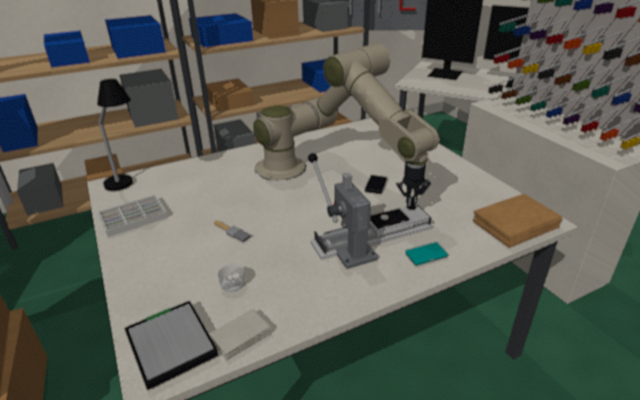

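The wing is held between the pads, with a gap of about 13.4 mm. Next I slide the carriage.

Run:
```python
from h import *
s=monitor.sense(); p=s['position']; p0=np.array([.62365,.27187,.0712])
yp=np.array([-np.sin(YAW),np.cos(YAW),0])
print(env.movel(p0-.152*yp,.07,guard=20)); s=monitor.sense(); print(s['clock'],s['position'],s['contact_force'],s['ft_torque'],s['finger_gap'])
snap('wrist','s1'); snap('scene','s1s'); snap('top','s1t')
crop('s1s',295,140,455,280,4.2,'s1sc'); crop('s1t',180,125,360,255,4.4,'s1tc')
```

```text
False
9.1333 [0.61069191 0.1194499  0.07113214] [-4.79042172  1.26584917  6.62412331] [ 0.12008651  0.75138944 -0.03180364] 0.1516548390021363
```

View pics/s1.png

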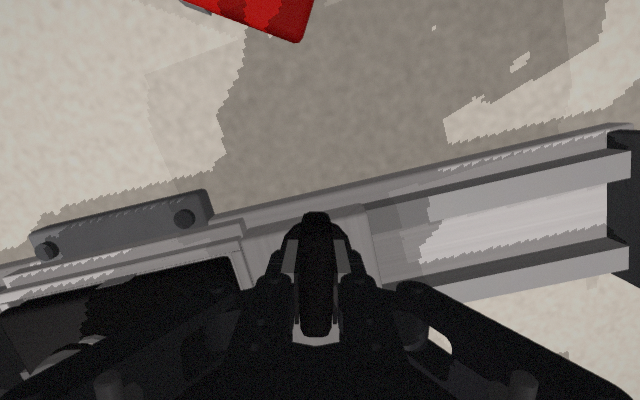

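View pics/s1sc.png

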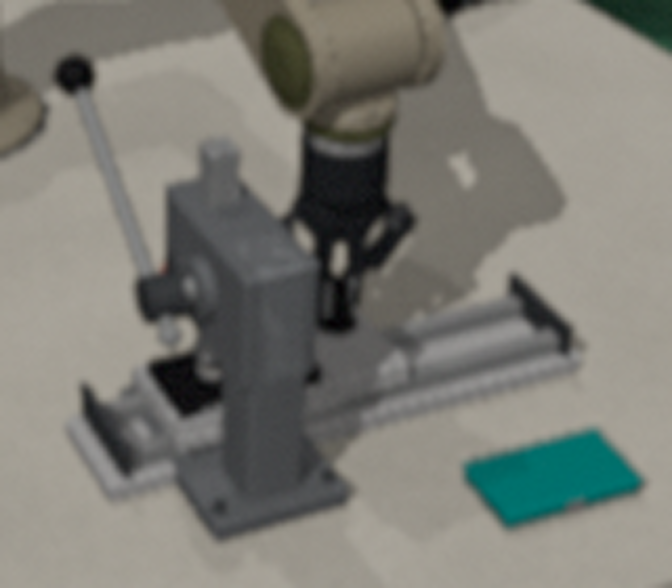

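View pics/s1tc.png

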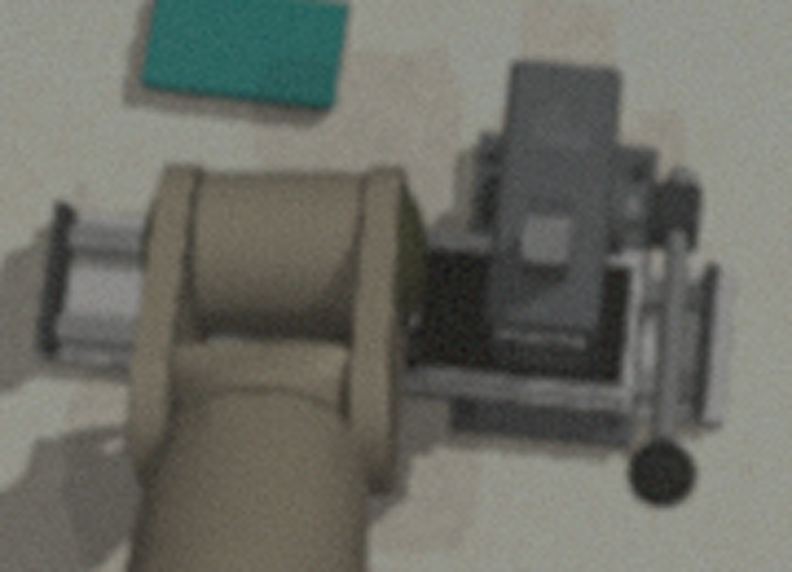

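Run:
```python
from h import *
p=np.array(monitor.sense()['position']); 
p=np.array([.62365,.27187,.0712])-.152*np.array([-np.sin(YAW),np.cos(YAW),0])
for t in [.35,.7,.9,1.05]:
    env.reach(p,down(np.pi/2-.32-t)); s=monitor.sense(); print(s['clock'],s['position'].round(4),s['contact_force'].round(1),s['ft_torque'].round(3))
env.hold(.2); s=monitor.sense();print(s['contact_force'].round(1),s['ft_torque'].round(3))
snap('wrist','c1')
```

```text
9.7083 [0.611  0.1196 0.0711] [-4.  -0.1  5.3] [ 0.12   0.598 -0.133]
10.1333 [0.6115 0.12   0.0712] [-0.3  3.5  3. ] [ 0.352 -0.005 -0.088]
10.4417 [0.6118 0.1202 0.0712] [3.8 2.7 1.1] [ 0.505 -0.59  -0.107]
10.7083 [0.6121 0.1203 0.0712] [5.3 3.1 0.3] [ 0.602 -0.861 -0.054]
[ 5.5  3.7 -1.5] [ 0.606 -0.865 -0.099]
```

View pics/c1.png

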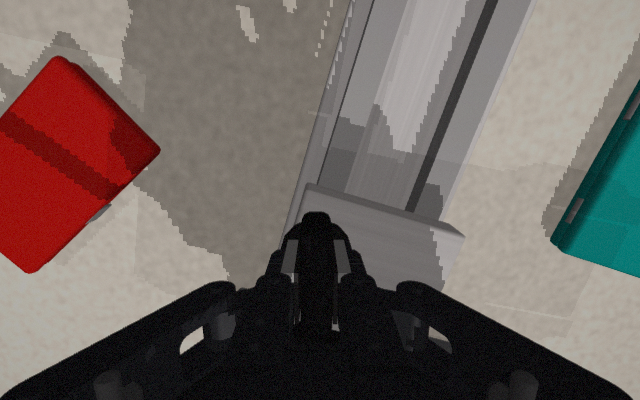

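Run:
```python
from h import *
def lookpose(cam,tgt,pitchoff=np.arctan2(.261,.965)):
    # camera dir in tool =(.965,-.261,0)
    v=np.array(tgt)-cam; h=np.arctan2(v[1],v[0]); e=np.arctan2(-v[2],np.hypot(*v[:2]))+pitchoff
    x=np.array([np.cos(h)*np.cos(e),np.sin(h)*np.cos(e),-np.sin(e)]); z=np.array([-np.sin(h),np.cos(h),0]); y=np.cross(z,x)
    return np.array(cam)+.1434*x-.0662*y, R.from_matrix(np.column_stack([x,y,z])).as_quat()
for cx in (.34,.37,.40):
  for cz in (.15,.18):
    P,o=lookpose([cx,.01,cz],[.6313,-.0115,.078]); q=kinematics.ik(P,o); print(cx,cz,P.round(3),None if q is None else q.round(2))
s=monitor.sense(); print(s['joints'].round(2))
```

```text
0.34 0.15 [ 0.497 -0.002  0.138] [-0.38  0.21  2.43  2.65  0.6   1.83]
0.34 0.18 [ 0.495 -0.001  0.154] [-0.37  0.11  2.37  2.44  0.38  2.07]
0.37 0.15 [ 0.527 -0.003  0.134] [-0.34  0.26  2.34  2.69  0.53  1.83]
0.37 0.18 [ 0.524 -0.003  0.148] [-0.33  0.18  2.28  2.44  0.31  2.1 ]
0.4 0.15 [ 0.556 -0.004  0.129] [-0.3   0.31  2.25  2.72  0.45  1.84]
0.4 0.18 [ 0.553 -0.004  0.142] [-0.29  0.24  2.19  2.39  0.23  2.18]
[ 0.01  0.68  1.36  0.    1.1  -0.2 ]
```

```bash
cat >> h.py <<'E'
def lookpose(cam,tgt,pitchoff=np.arctan2(.261,.965)):
    v=np.array(tgt)-cam; h=np.arctan2(v[1],v[0]); e=np.arctan2(-v[2],np.hypot(*v[:2]))+pitchoff
    x=np.array([np.cos(h)*np.cos(e),np.sin(h)*np.cos(e),-np.sin(e)]); z=np.array([-np.sin(h),np.cos(h),0]); y=np.cross(z,x)
    return np.array(cam)+.1434*x-.0662*y, R.from_matrix(np.column_stack([x,y,z])).as_quat()
E
python3 - <<'E'
from h import *
for cam in ([.40,.03,.18],[.40,.03,.22],[.38,.03,.25]):
    P,o=lookpose(cam,[.6313,-.0115,.078])
    print(cam,P.round(3))
    for Q in (P,P+[-.08,.06,.1],P+[-.12,.1,.15],P+[-.06,.1,.15]):
        q=kinematics.ik(Q,o); print('  ',Q.round(3),None if q is None else q.round(2))
E
```

```text
[0.4, 0.03, 0.18] [0.551 0.003 0.142]
   [0.551 0.003 0.142] [-0.23  0.24  2.18  2.94  0.19  1.74]
   [0.471 0.063 0.242] [-0.07 -0.13  2.23 -0.54  0.17 -0.97]
   [0.431 0.103 0.292] [ 0.09 -0.26  2.18 -0.57  0.4  -0.87]
   [0.491 0.103 0.292] [ 0.07 -0.11  2.07 -0.58  0.36 -0.86]
[0.4, 0.03, 0.22] [0.545 0.004 0.162]
   [0.545 0.004 0.162] [-0.22  0.17  2.1   0.29  0.11 -1.89]
   [0.465 0.064 0.262] [-0.07 -0.16  2.12 -0.18  0.42 -1.34]
   [0.425 0.104 0.312] [ 0.07 -0.27  2.07 -0.3   0.62 -1.14]
   [0.485 0.104 0.312] [ 0.06 -0.13  1.96 -0.3   0.58 -1.14]
[0.38, 0.03, 0.25] [0.522 0.007 0.185]
   [0.522 0.007 0.185] [-0.24  0.08  2.1   0.19  0.25 -1.81]
   [0.442 0.067 0.285] [-0.08 -0.23  2.09 -0.1   0.57 -1.43]
   [0.402 0.107 0.335] [ 0.07 -0.33  2.03 -0.22  0.76 -1.23]
   [0.462 0.107 0.335] [ 0.06 -0.19  1.92 -0.22  0.72 -1.23]
```

Run:
```python
from h import *
env.release()
s=monitor.sense(); print(s['position'])
p=np.array(s['position']); env.movel([p[0],p[1],.22],.25)
P,o=lookpose([.40,.03,.22],[.6313,-.0115,.078])
env.reach(P+[-.06,.06,.12],o)
print(env.movel(P,.15,guard=15))
snap('wrist','l1'); print(monitor.sense()['clock'])
crop('l1',200,100,440,280,3.3,'l1c')
```

```text
[0.61133292 0.12036103 0.07120189]
False
14.775
```

View pics/l1.png

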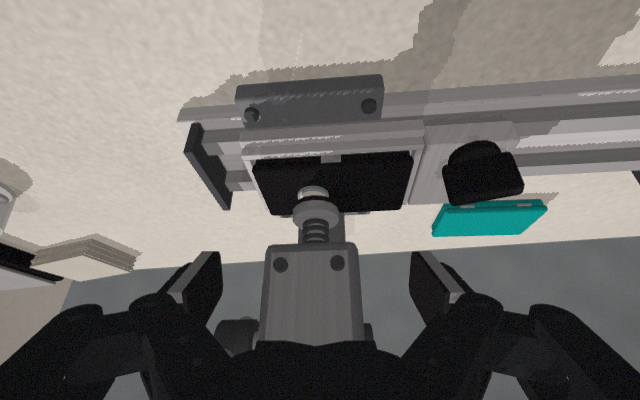

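View pics/l1c.png

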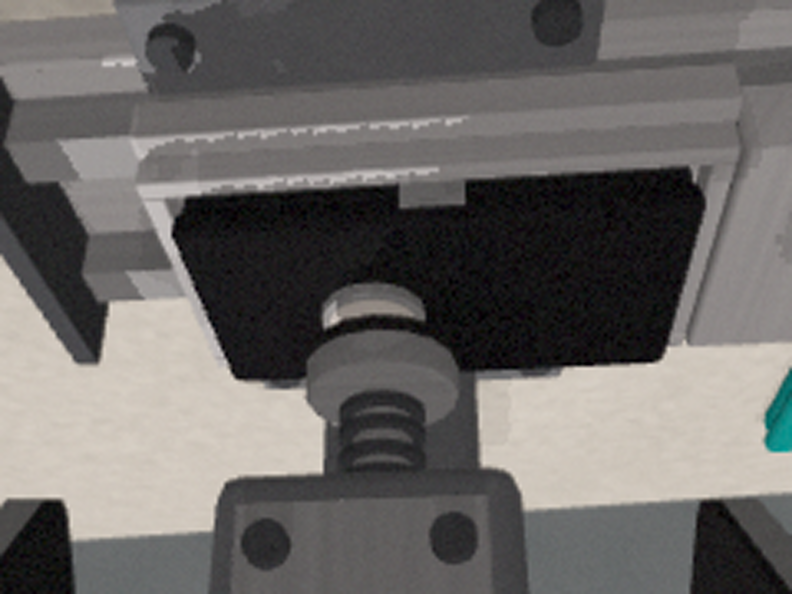

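```bash
cat > ov.py <<'E'
from h import *
import sys
def draw(ram,dy,out,dz=0):
    xp=np.array([np.cos(YAW),np.sin(YAW),0]);yp=np.array([-np.sin(YAW),np.cos(YAW),0])
    s=4; x0,y0,x1,y1=270,160,370,250
    im=cv2.resize(cv2.imread('pics/l1.png')[y0:y1,x0:x1],None,fx=8,fy=8,interpolation=cv2.INTER_CUBIC)
    th=np.linspace(0,2*np.pi,90)
    ram=np.array([*ram,0])
    for c,r,z,col in ((0,.02,.081,(0,255,0)),(dy,.014,.072,(0,0,255)),(dy,.014,.068,(0,128,255))):
        pts=[ (proj('l1',ram+c*yp+r*(np.cos(t)*xp+np.sin(t)*yp)+[0,0,z+dz])-[x0,y0]+.5)*8-.5 for t in th]
        pts=np.array(pts); print(c,z,'ext',(pts[:,0].min()/8+x0).round(1),(pts[:,0].max()/8+x0).round(1),(pts[:,1].min()/8+y0).round(1),(pts[:,1].max()/8+y0).round(1))
        cv2.polylines(im,[pts.astype(int)],True,col,1)
    cv2.imwrite(f'pics/{out}.png',im)
draw((.6313,-.0115),0,'ov1')
E
python3 ov.py
```

```text
0 0.081 ext 292.3 338.3 193.9 217.4
0 0.072 ext 299.5 331.1 188.8 205.8
0 0.068 ext 299.6 331.0 184.9 202.1
```

View pics/ov1.png

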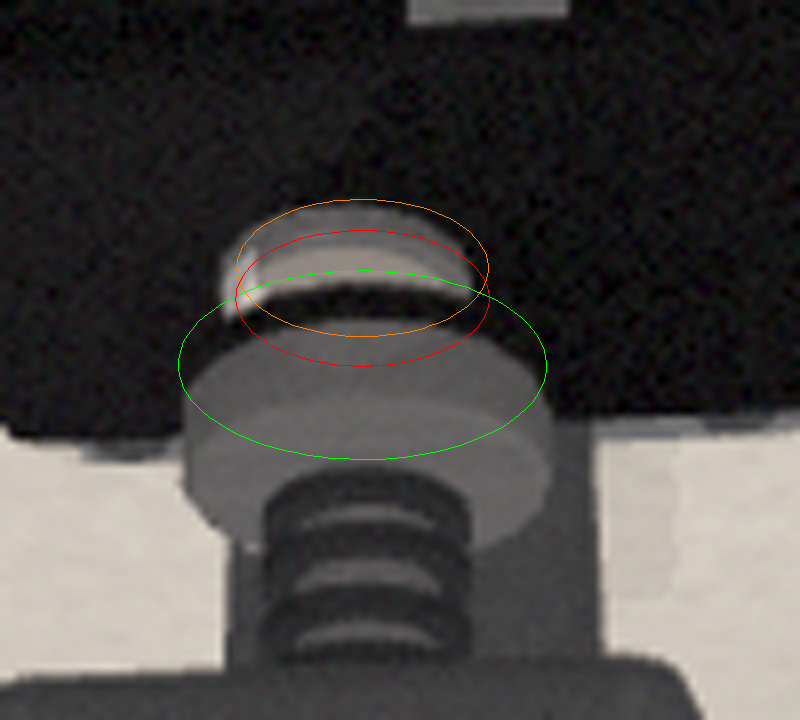

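The close-up shows the badge's centre at about x=348 and the foot's at about 366.5 (8x crop). The carriage is therefore about 2 mm too far right, so I'll loosen the clamp, shift it 2 mm and reclamp.

Run:
```python
from h import *
yp=np.array([-np.sin(YAW),np.cos(YAW),0])
p=np.array([.62365,.27187,.0712])-.152*yp
P,o=lookpose([.40,.03,.22],[.6313,-.0115,.078])
a=np.pi/2-.32
env.movel(P+[-.06,.06,.12],.25)
env.reach([p[0],p[1],.20],down(a-1.05))
print(env.movel([p[0],p[1],.0712],.15,guard=8))
env.close_gripper(40); s=monitor.sense(); print(s['clock'],s['finger_gap'],s['position'].round(4))
for t in [.5,.0]:
    env.reach(p,down(a-t)); s=monitor.sense(); print(s['position'].round(4),s['contact_force'].round(1),s['ft_torque'].round(2))
p2=p+.002*yp
env.movel(p2,.02); env.hold(.2); s=monitor.sense(); print(s['clock'],s['position'].round(4),s['contact_force'].round(1),s['ft_torque'].round(2))
for t in [.4,.8,1.05]:
    env.reach(p2,down(a-t)); s=monitor.sense(); print(s['position'].round(4),s['contact_force'].round(1),s['ft_torque'].round(2))
env.release(); s=monitor.sense(); q=s['position']; env.movel([q[0],q[1],.20],.25)
env.reach(P+[-.06,.06,.12],o); env.movel(P,.2,guard=15)
snap('wrist','l2'); print(monitor.sense()['clock'])
im=cv2.imread('pics/l2.png')[160:250,270:370]; cv2.imwrite('pics/l2c.png',cv2.resize(im,None,fx=8,fy=8,interpolation=cv2.INTER_CUBIC))
```

```text
False
18.7667 0.15122580091209778 [0.612  0.1205 0.0715]
[0.611  0.12   0.0714] [-3.8 -3.7  5.3] [-0.63  0.64  0.07]
[0.6106 0.1204 0.0714] [-5.6 -1.3  6.5] [-0.36  0.96  0.11]
20.3583 [0.6108 0.1227 0.0714] [-5.4 -0.   7.3] [-0.12  0.86  0.05]
[0.6112 0.123  0.0714] [-3.3  2.5  5.8] [ 0.27  0.62 -0.05]
[0.6118 0.1234 0.0715] [1.2 6.  3.1] [ 0.85 -0.11 -0.08]
[0.6123 0.1235 0.0715] [4.2 7.  1.3] [ 1.1  -0.53 -0.08]
25.3833
```

View pics/l2.png

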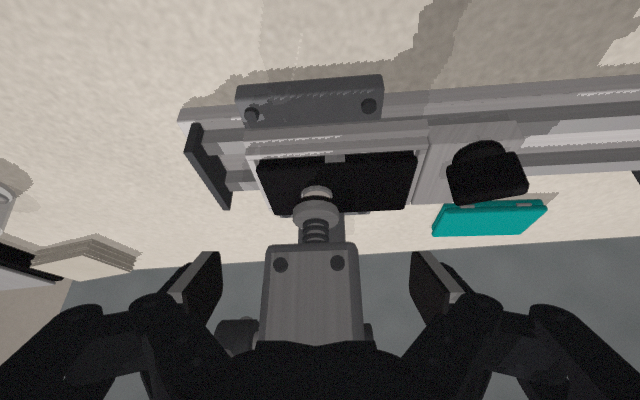

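View pics/l2c.png

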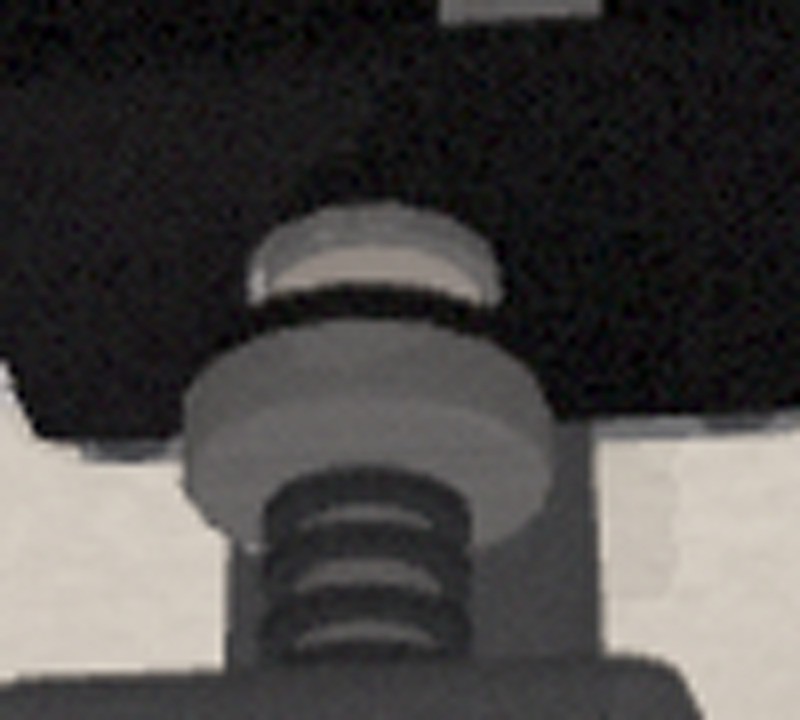

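Run:
```python
from h import *
im=cv2.imread('pics/l2.png')[130:215,430:540].astype(float); im=np.clip(im*4,0,255).astype(np.uint8); cv2.imwrite('pics/l2k.png',cv2.resize(im,None,fx=7,fy=7,interpolation=cv2.INTER_CUBIC))
```

```text
(no output)
```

View pics/l2k.png

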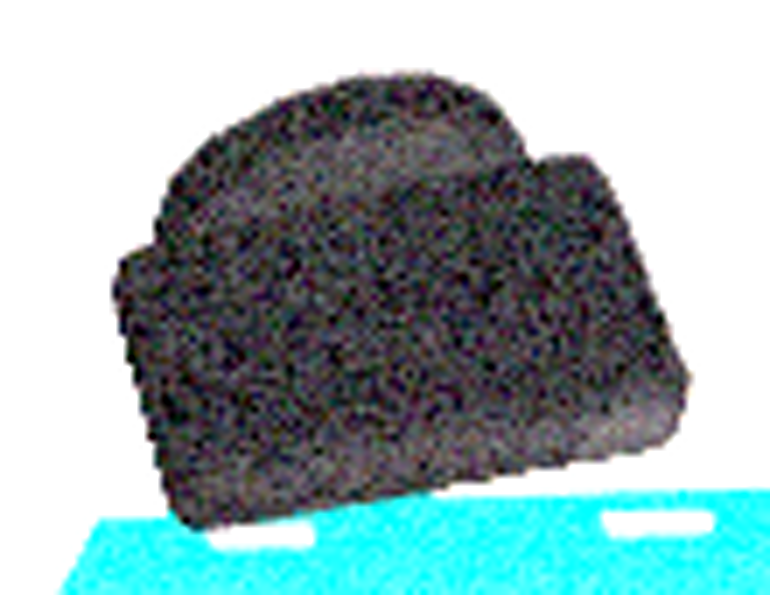

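Run:
```python
from h import *
f=lambda x,y:(430+x/7-.4,130+y/7-.4)
for A,B in (((195,528),(665,445)),((175,480),(680,385))):
    a=atz('l2',f(*A),.098);b=atz('l2',f(*B),.098);d=b-a;h=np.arctan2(d[1],d[0]);print(a.round(4),b.round(4),np.linalg.norm(d),h,'clamp',YAW-(h-np.pi if h>0 else h), 'mod pi')
s=monitor.sense();print(s['clock'],s['joints'].round(2))
yp=np.array([-np.sin(YAW),np.cos(YAW)]);xp=np.array([np.cos(YAW),np.sin(YAW)])
ax=np.array([.6313,-.0115])+.0425*xp-.072*yp; print('ball rest',ax-.2*np.cos(.61)*xp,'level',ax-.2*xp)
for z,p in ((.283,ax-.2*np.cos(.61)*xp),(.17,ax-.2*xp)):
    q=kinematics.ik([*p,z],down(np.pi/2+YAW)); print(None if q is None else q.round(2))
```

```text
[0.621  0.1006 0.098 ] [0.6121 0.1444 0.098 ] 0.04473510396242277 1.7707344738064834 clamp 1.2898581797833097 mod pi
[0.6103 0.0965 0.098 ] [0.6007 0.1417 0.098 ] 0.046223305103409676 1.7805406286760224 clamp 1.2800520249137708 mod pi
25.3833 [-0.22  0.17  2.1   0.29  0.11 -1.89]
ball rest [ 0.5044429  -0.07343889] level [ 0.46849077 -0.07052038]
[-0.37  0.25  1.45 -0.    1.44 -1.86]
[-0.4   0.26  1.74 -0.    1.14 -1.89]
```

Run:
```python
from h import *
P,o=lookpose([.40,.03,.22],[.6313,-.0115,.078])
b=[.5044,-.0734]; od=down(np.pi/2+YAW)
env.movel(P+[-.06,.06,.12],.25)
env.reach([.485,.064,.42],od); env.reach([*b,.40],od)
snap('wrist','b0')
print(env.movel([*b,.286],.12,guard=6)); s=monitor.sense(); print(s['clock'],s['position'],s['contact_force'])
snap('wrist','b1'); snap('scene','b1s'); snap('top','b1t')
crop('b1s',285,110,385,220,5,'b1sc')
```

```text
False
29.6 [ 0.5046696  -0.07337395  0.28675618] [-0.30932038  0.42121071  1.05851872]
```

View pics/b1.png

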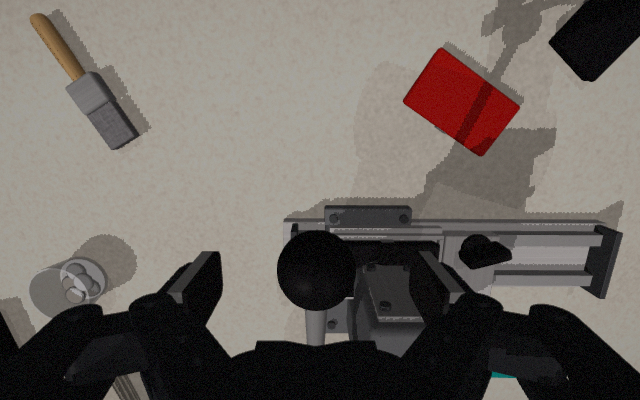

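View pics/b1sc.png

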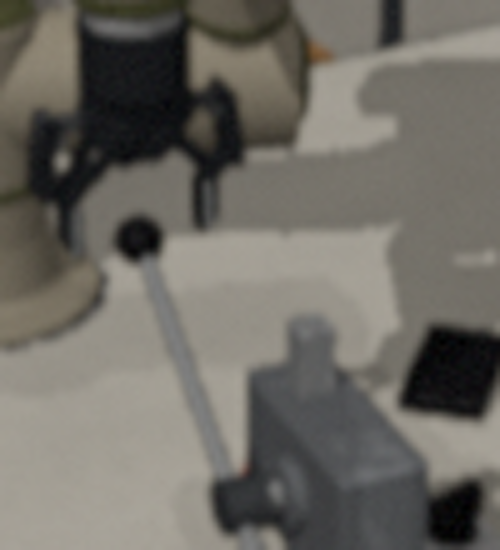

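Run:
```python
from h import *
env.close_gripper(60); s=monitor.sense(); print(s['clock'],s['finger_gap'],s['position'],s['contact_force'].round(1),s['ft_torque'].round(2))
snap('wrist','b2'); snap('scene','b2s')
crop('b2s',285,110,385,220,5,'b2sc')
```

```text
30.2917 0.39006124404686393 [ 0.50446313 -0.07316598  0.28644943] [-1.   2.5  4.1] [0.58 0.27 0.04]
```

View pics/b2.png

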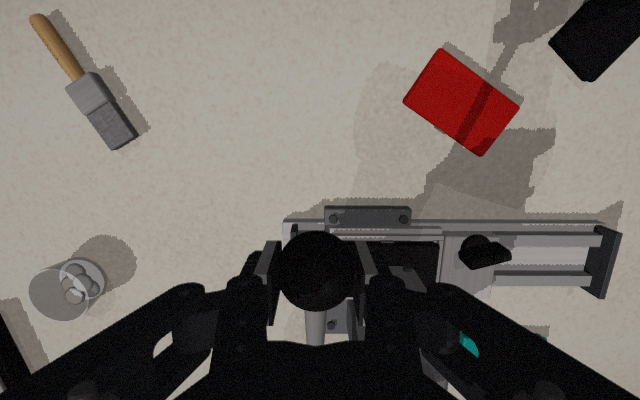

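View pics/b2sc.png

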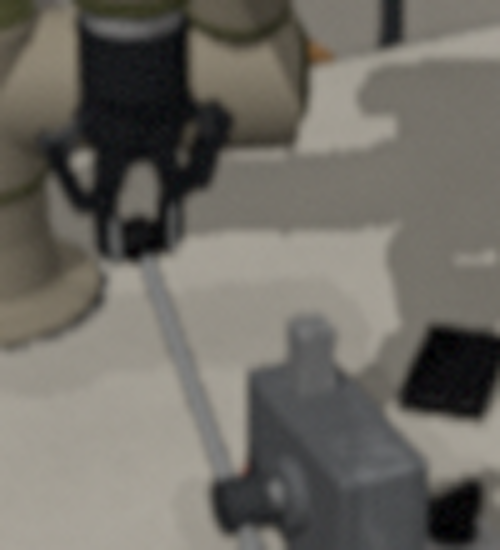

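```bash
cat >> h.py <<'E'
G0=np.array([.50445,-.0732,.2862])
def tcp_at(th):
    xp=np.array([np.cos(YAW),np.sin(YAW),0]); f=.6109-th
    return G0-.2*(np.cos(f)-np.cos(.6109))*xp+np.array([0,0,.2*(np.sin(f)-np.sin(.6109))])
def th_of(z): return .6109-np.arcsin(np.sin(.6109)+(z-G0[2])/.2)
E
python3 - <<'E'
from h import *
for th in (.12,.24,.34,.44,.52,.575):
    env.movel(tcp_at(th),.06); s=monitor.sense(); print(th,s['clock'],(s['position']-tcp_at(th)).round(4),th_of(s['position'][2]).round(3),s['contact_force'].round(1))
snap('scene','v1s'); snap('wrist','v1')
crop('v1s',285,110,385,220,5,'v1sc')
E
```

```text
0.12 30.9417 [0.0002 0.0001 0.0007] 0.116 [-1.7  3.3  7. ]
0.24 31.4917 [-0.0001  0.0001  0.0005] 0.238 [-4.   3.   5.9]
0.34 31.975 [-0.0005  0.0002  0.0005] 0.337 [-7.5  4.7  9.6]
0.44 32.4583 [0.0002 0.0002 0.0006] 0.437 [-3.2  4.   8.5]
0.52 32.875 [-0.001   0.0003  0.0002] 0.519 [-10.7   3.1   9.2]
0.575 33.2083 [-0.0005  0.0003  0.0004] 0.573 [-8.   2.9 10.3]
```

View pics/v1.png

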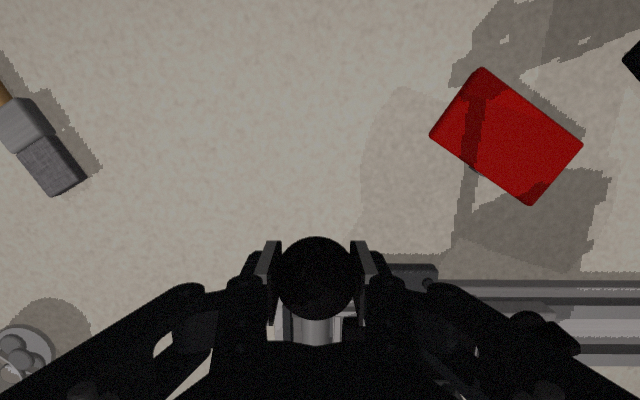

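View pics/v1sc.png

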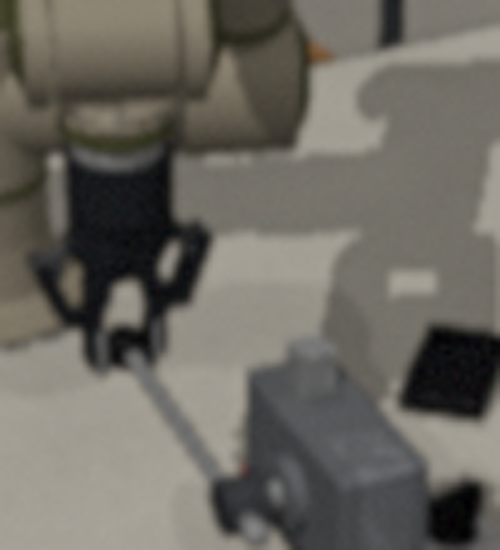

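Run:
```python
from h import *
ims=[]
for n in ('b2','v1'):
    im=cv2.imread(f'pics/{n}.png')[220:330,250:380].astype(float); im=np.clip(im*3,0,255).astype(np.uint8); ims.append(cv2.resize(im,None,fx=3,fy=4.5,interpolation=cv2.INTER_CUBIC) if 0 else cv2.resize(im,None,fx=3,fy=3,interpolation=cv2.INTER_CUBIC))
cv2.imwrite('pics/bb.png',np.hstack(ims))
xp=np.array([np.cos(YAW),np.sin(YAW),0]);yp=np.array([-np.sin(YAW),np.cos(YAW),0])
ax=np.array([.6313,-.0110,0])+.0425*xp-.072*yp+[0,0,.185]
def circ(n,c):
    K,V=load(n);d=V[:3,:3]@c+V[:3,3];r=np.linalg.norm(d);
    # silhouette extents by sampling tangent circle
    u=d/r; sa=.018/r; ca=np.sqrt(1-sa*sa)
    e1=np.cross(u,[0,1,0]);e1/=np.linalg.norm(e1);e2=np.cross(u,e1)
    q=np.array([K@(ca*u+sa*(np.cos(t)*e1+np.sin(t)*e2)) for t in np.linspace(0,6.28,100)]);q=q[:,:2]/q[:,2:]
    return q.min(0).round(1),q.max(0).round(1)
print('b2',circ('b2',ax-.2*np.cos(.6109)*xp+[0,0,.2*np.sin(.6109)]))
for th in (.53,.55,.575): print(th,circ('v1',ax-.2*np.cos(.6109-th)*xp+[0,0,.2*np.sin(.6109-th)]),circ('v1s',ax-.2*np.cos(.6109-th)*xp+[0,0,.2*np.sin(.6109-th)]))
```

```text
b2 (array([274.5, 229.4]), array([354. , 310.6]))
0.53 (array([271.6, 238.3]), array([356. , 325.2])) (array([304.5, 173.1]), array([314.6, 183.3]))
0.55 (array([272.8, 234.4]), array([354.9, 318.6])) (array([304.5, 174.1]), array([314.6, 184.2]))
0.575 (array([274.3, 230.1]), array([353.5, 311.2])) (array([304.5, 175.3]), array([314.6, 185.4]))
```

View pics/bb.png

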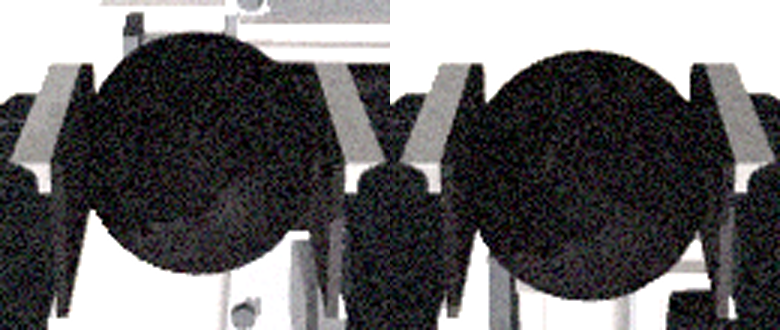

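```bash
cat > lev.py <<'E'
from h import *
xp=np.array([np.cos(YAW),np.sin(YAW),0]);yp=np.array([-np.sin(YAW),np.cos(YAW),0])
ax=np.array([.6313,-.0110,0])+.0425*xp-.072*yp+[0,0,.185]
def circ(n,th):
    c=ax-.2*np.cos(.6109-th)*xp+[0,0,.2*np.sin(.6109-th)]
    K,V=load(n);d=V[:3,:3]@c+V[:3,3];r=np.linalg.norm(d)
    u=d/r; sa=.018/r; ca=np.sqrt(1-sa*sa)
    e1=np.cross(u,[0,1,0]);e1/=np.linalg.norm(e1);e2=np.cross(u,e1)
    q=np.array([K@(ca*u+sa*(np.cos(t)*e1+np.sin(t)*e2)) for t in np.linspace(0,6.28,100)]);q=q[:,:2]/q[:,2:]
    return q.min(0).round(1),q.max(0).round(1)
def view(n):
    im=cv2.imread(f'pics/{n}.png')[220:330,250:380].astype(float); im=np.clip(im*3,0,255).astype(np.uint8); cv2.imwrite(f'pics/{n}z.png',cv2.resize(im,None,fx=6,fy=5.4,interpolation=cv2.INTER_CUBIC))
E
python3 - <<'E'
from lev import *
env.close_gripper(90); 
for th in (.60,.63):
    env.movel(tcp_at(th),.03); s=monitor.sense(); print(th,s['clock'],(s['position']-tcp_at(th)).round(4),s['contact_force'].round(1),s['finger_gap'])
snap('wrist','v2'); snap('scene','v2s'); view('v2')
for th in (.55,.58,.6,.62,.64): print(th,circ('v2',th),circ('v2s',th))
crop('v2s',285,110,385,220,5,'v2sc')
E
```

```text
0.6 33.8417 [0.0003 0.0002 0.0008] [-4.3  4.2 11.8] 0.3800959315662868
0.63 34.1917 [0.0001 0.0002 0.0008] [-7.3  3.4 12.6] 0.3810119963926725
0.55 (array([269.3, 242.6]), array([358.2, 334.6])) (array([304.5, 174.1]), array([314.6, 184.2]))
0.58 (array([271.3, 236.8]), array([356.3, 324.2])) (array([304.5, 175.5]), array([314.6, 185.6]))
0.6 (array([272.6, 233.3]), array([355.1, 318. ])) (array([304.6, 176.5]), array([314.6, 186.5]))
0.62 (array([273.8, 230.3]), array([354. , 312.4])) (array([304.6, 177.4]), array([314.7, 187.5]))
0.64 (array([274.9, 227.5]), array([353. , 307.2])) (array([304.6, 178.4]), array([314.7, 188.5]))
```

View pics/v2z.png

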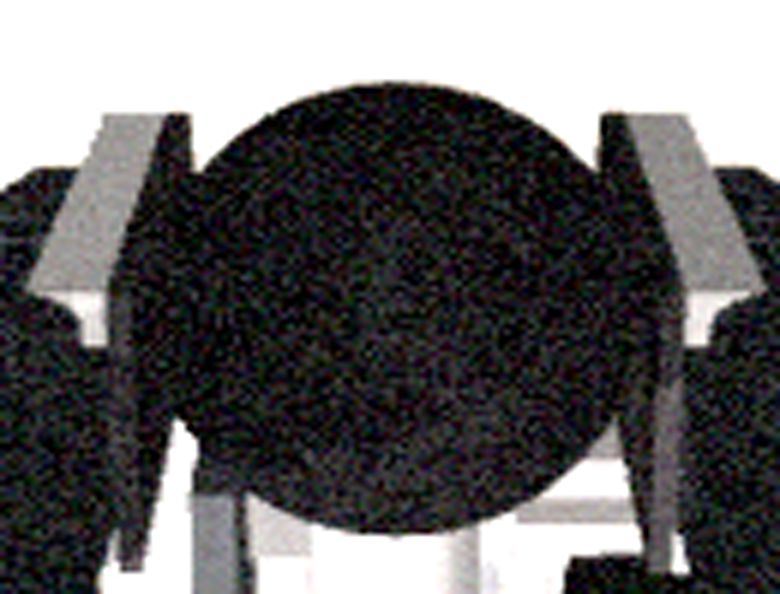

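View pics/v2sc.png

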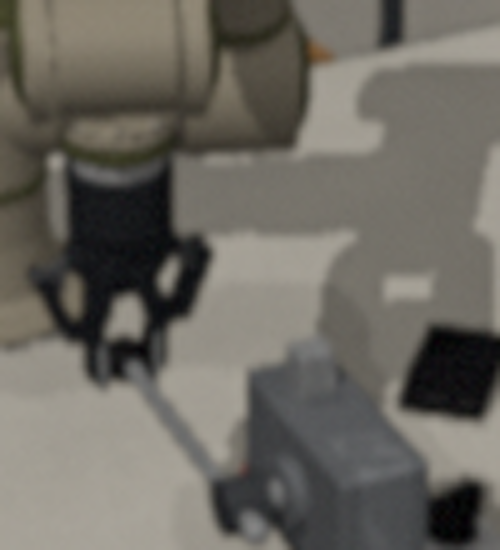

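Run:
```python
from lev import *
env.movel(tcp_at(.637),.02); snap('wrist','v3'); env.hold(1.5); snap('wrist','v4'); s=monitor.sense(); print(s['clock'],(s['position']-tcp_at(.637)).round(4),s['contact_force'].round(1))
view('v3');view('v4')
for th in (.59,.6,.61,.62): print(th,circ('v4',th))
a=cv2.imread('pics/v3z.png');b=cv2.imread('pics/v4z.png');cv2.imwrite('pics/v34.png',np.vstack([np.hstack([a,b])[:, :]])[:, :, :][::1] if 0 else cv2.resize(np.hstack([a,b]),(800,300)))
# automatic extents along ball's middle column
for n in ('b2','v1','v2','v3','v4'):
    g=cv2.cvtColor(cv2.imread(f'pics/{n}.png'),cv2.COLOR_BGR2GRAY)[:,311:318].mean(1); i=np.where(g[220:335]<30)[0]; print(n,220+i.min(),220+i.max(),g[[230,235,236,237,315,317,318,319,320,321]].round())
```

```text
36.1417 [-0.0003  0.0003  0.0007] [-6.7  2.1 11. ]
0.59 (array([271.4, 237. ]), array([356.1, 324.1]))
0.6 (array([272. , 235.3]), array([355.5, 321. ]))
0.61 (array([272.7, 233.6]), array([354.9, 318. ]))
0.62 (array([273.3, 232.1]), array([354.4, 315.2]))
b2 231 310 [ 61.  11.   7.   8. 115. 115. 114. 115. 114. 115.]
v1 237 319 [155. 158.  81.  14.  13.  12.  10.  12.  70. 106.]
v2 236 318 [154.  39.   6.   4.  13.  13.  13.  80. 109. 112.]
v3 237 319 [155. 126.  45.   6.  11.  15.  15.   8.  32. 105.]
v4 237 319 [154. 126.  46.   6.  13.  11.  13.  12.  35. 106.]
```

View pics/v4z.png

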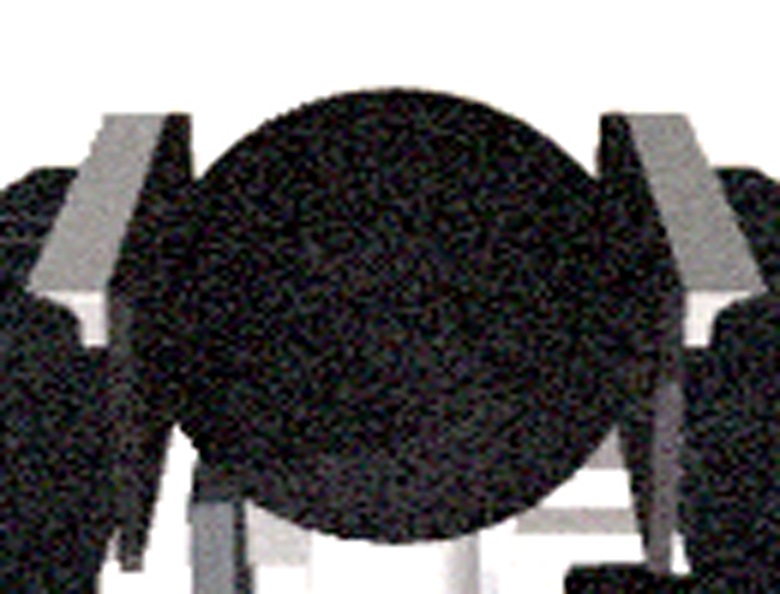

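Run:
```python
from h import *
print(job.hand_in(), monitor.sense()['clock'])
```

```text
the job is handed in; nothing more can be done
the job is handed in; nothing more can be done
```

The job is handed in, with the arm still gripping the ball and holding the lever level. My last reading was about 36 s, inside the 54 s limit. No verdict was reported.

- **Centring:** I slid the carriage by its clamp knob and clamped it. A front view showed the badge about 2 mm too far right, so I loosened the clamp, shifted the carriage back and clamped it again. After that the badge was about 0.8 mm left of the foot's centre.
- **Clamp:** The knob's wing measured about 1.28–1.29 rad in the picture, past the 1.1 where it is tight and short of the 1.4 stop.
- **Lever:** I pulled the ball down along its arc only after the second clamping. The ball slipped a few millimetres up the pads, so I tightened the grip and set the final angle from the wrist camera. The ball's position gives about 0.604 rad and its size about 0.612, against 0.61 for level. It did not move over a 1.5 s hold, with about 11 N pushing up.

I did not look at the badge again under the foot with the lever down, because the gripper and head hid it. I did not touch the spare tin, badge tub or brush.

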